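# Set the red flip stop and push the bar against it

## Robot

A 7-joint arm with a two-finger parallel gripper is mounted at the origin on the work surface; the furniture and walls round the work are solid. World frame = base frame: x ahead of the robot, y to its left, z up, the work surface at z = 0. Lengths are in m, angles in rad, forces in N, time in s.
With the tool pointing down it reaches from about 0.4 to 0.75 m from the base axis. Payload 19.5 kg.
Tool frame: the origin (TCP) lies midway between the tips of the shut fingers; the grasp point (between the pads) lies 19 mm behind it; x points along the fingers, y is the direction in which the jaws open and shut, and the axes are right-handed (so a half turn about x gives the same grasp; the last joint's range is limited). The gripper opens to 85 mm and grips with 20 to 120 N. Pads are 22 mm wide; open, the fingers measure 114 mm over their backs; the gripper's body (76 mm by 85 mm) begins 54 mm behind the grasp point. The pads swing forward as they close: fully open they stand 13 mm farther back than shut.
Start: joints at [-1.258, 0.707, -0.028, 1.485, 0.022, 0.951, -0.075], TCP at [0.2, 0.539, 0.231] pointing down, gripper open.
Joint ranges: [-2.71, 2.71], [-0.32, 2.16], [-1.57, 1.52], [0, 2.45], [-1.46, 4.6], [0, 2.02], [-2.83, 2.83]. Speed limits (rad/s): [1.89, 1.89, 2.57, 2.57, 3.01, 3.01, 3.01].

## Interface

Orientations are given as a unit quaternion [w, x, y, z].
In Python, from rig import state, get_image, calibration, finish_job gives the robot as it stands.
- The arm moves only by the tool arm_command, never from a script. Its argument "rows" is a list that holds one entry, the list of rows, each a list of 7 numbers: the turn, a rotation vector about the tool's x, y, z in degrees, then the shift along the tool's x, y, z in m, then the finger opening in m, from 0 to 0.0854. A call has 1 to 8 rows; each row shifts and turns the commanded pose from where the row before left it, along the tool's axes as they then stand; what a row does not reach is not made up. A row lasts 1/12 s, in which the tool goes at most 41.7 mm and 7.16 degrees, less where a joint would pass 70% of its speed; a pose out of reach is approached as far as the arm can. A call with a gripper value outside its range is refused whole. The fingers move at their own pace and stop on an object; the grip force is fixed at half the most. Time passes only in rows, so rows that do not move let the fingers close. It gives the time, the measured TCP pose, the force and the opening at its end, in the units of the state.
- state(): the state, without advancing time (a new reading comes with each control period).
- get_image(name): name is "scene" or "top" or "wrist"; returns (picture, depth): 384x512x3 uint8, red, green, blue; 384x512 float32, m along the optical axis (not along the pixel's ray), 0 where there is no reading.
- calibration(name): a dict with "vertical_fov" (degrees; the focal length in pixels is half the picture's height over the tangent of half this angle, whatever the lens; pixels are square), "cx", "cy" (the principal point, pixels), "position" and "orientation" of the camera in the world. Camera axes: x right, y down, z forward; pixel columns grow to the right and rows downward; lengths in m; the calibration is good to about 2 mm. The wrist camera is an equidistant fisheye: a pixel r from the principal point sees the ray r / f radians off the axis. A picture is of the moment at which its call begins: read the wrist's pose just before it. calibration takes no time and is no camera call; for the wrist camera it gives the pose at the moment of the call.
- finish_job(): hands the job in, once; it reports no verdict.
The state is a dict: "time": time; "joint_positions": joint angles; "qd": joint speeds; "tau": joint torques, N m; "position": TCP position; "eef_rot": TCP orientation; "wrist_force": force on the tool from outside, world axes, zero at the start; "moment": the same for the moment, N m; "gripper_width": finger opening in m.
Only numpy, scipy, OpenCV 4.12 (cv2) and the standard library are available. Lean on these libraries where they do the work, as an engineer would, in place of code of your own. Each camera call takes 0.05 s, during which the arm holds its last target.

## Task

On the fit-up fence, flip the red stop flag down across the channel, then push the aluminium bar along the channel until its end rests against the red flag. Leave the blue flag standing up out of the way.

Things in the scene. Friction and masses are not known exactly. Their poses are not given: they have to be found in the camera images.
- bar_center (a point): Centre, half-way up, of a plain aluminium bar 36 wide (x), 130 long (y), 40 mm tall, 0.5 kg, loose in a straight channel 40 mm wide along the stops' y, floor 6 mm above the table; a fence 24 mm high runs along the channel's +x side, a guide 8 mm high along -x. The bar starts on the -y side of both stops and is pushed to +y.
- stop_red: Fixed dark mount of the red stop. Origin: on the channel's floor and centre line, in the red flag's middle plane; x across the channel away from the robot, y along it, z up. Hinge axis along y at x +53, z +40 mm; mount at x +36 to +72, 36 wide (y), 53 mm high. Red and blue stand on one fence; either may be nearer the bar.
- flag_red (a joint): Red flag, rad: 0 = down, level across the channel towards the robot; starts at its end stop, 2.1, leaning back. Arm 22 deep, 10 thick (y), 90 mm from hinge to tip (last 18 mm an 18 mm tab), with a blade over the channel to 34 mm below the arm's middle, 10 mm thick: its face meets the bar 5 mm on the -y side of the origin. Light (under 2 N); pushed past upright (below 1.2) it drops to 0 in about 1 s.
- blue_tip (a point): Tip of the blue flag, 90 mm from its hinge. Same make as the red one, 75 to 100 mm from it along the fence, on either side. Raised and leaning back, this point is 124 mm above the table; it must stay up. The bar passes in front of the raised flag freely.

How it is judged:
On the way, in this order (a step that is already met when the one before it is completed fails the run):
1. the red flag is down, the bar not yet at it (value of joint flag_red below 0.15 rad and y of bar_center in the frame of stop_red below -0.085 m), for 0.2 s.
2. the bar's end is against the red flag (value of joint flag_red below 0.15 rad and y of bar_center in the frame of stop_red between -0.08 and -0.06 m), for 0.2 s.
At the end, for the whole second after the job is handed in: The red flag is down (within 0.15 rad), the bar lies flat and straight in the channel (within 10 mm and 10 degrees) with its end against the red flag's near face (gap under 10 mm), and the blue flag still stands up (all of step 2 and x of bar_center in the frame of stop_red between -0.01 and 0.01 m and z of bar_center in the frame of stop_red below 0.03 m and angle between the y axis of bar_center and the y axis of stop_red, either way round below 0.17 rad and height (world z) of blue_tip above 0.1 m); the robot touches nothing.
It fails at once if the blue flag is flipped down (height (world z) of blue_tip below 0.1 m).
It also fails if it takes over 45 s, if anything falls off the work surface, if the arm or the gripper's body presses on something with over 40 N, if the wrist force passes 120 N, or if a joint passes its speed limit or range.

## Working session

There is one attempt and no reset: what is moved stays moved. The work goes in short steps, Python scripts to look and compute and a tool call to move; the robot and the scene stay as the last step left them, time stands still between calls to the robot, and variables do not carry over. Pictures are saved under pics/ and viewed, and the job is handed in when it is done.

Besides the shell and the picture viewer there is one more tool, called after ">>>" by a JSON object that holds its "op" and its "data". arm_command: Moves the arm, as the interface text tells. Its arguments: {"type":"object","properties":{"rows":{"type":"array","items":{"type":"array","items":{"type":"array","items":{"type":"number"}}}}},"required":["rows"]}

```bash
mkdir -p pics; ls
python3 - <<'E'
from rig import *
import cv2,numpy as np
s=state();print(s)
for n in("scene","top"):
    p,d=get_image(n);cv2.imwrite(f"pics/{n}0.png",p[:,:,::-1]);np.savez(f"pics/{n}0.npz",p=p,d=d);print(n,calibration(n))
E
```

```text
pics
{'time': 0.0, 'joint_positions': array([-1.25770456,  0.7070716 , -0.02765266,  1.48496761,  0.0220252 ,
        0.95092441, -0.07550118]), 'qd': array([-0.00030146,  0.00036347, -0.00224037, -0.00086743, -0.00021109,
       -0.00085019, -0.00037805]), 'tau': array([-3.84561718e-04, -8.83204937e+01,  1.23459935e+00, -2.36181146e+01,
        1.68759318e-02,  6.20555817e-03, -1.01634004e-05]), 'position': array([0.19965365, 0.538952  , 0.23085258]), 'eef_rot': array([ 0.69595674,  0.12439355,  0.69606778, -0.1251404 ]), 'wrist_force': array([ 0.40539994,  0.04458554, -0.34692127]), 'moment': array([ 0.02665228,  0.00182729, -0.03155419]), 'gripper_width': 0.08555511722895161}
scene {'vertical_fov': 46.81247857815626, 'cx': 249.82816047548067, 'cy': 195.49520572849545, 'position': array([ 0.03683078, -0.61945301,  0.44606936]), 'orientation': array([-0.51554554,  0.80733848, -0.24600067,  0.14799001])}
top {'vertical_fov': 42.73124488962894, 'cx': 257.41912669932776, 'cy': 197.50491134593048, 'position': array([0.38405799, 0.04473221, 0.998368  ]), 'orientation': array([ 0.03276511, -0.69868595,  0.71416898, -0.02696399])}
```

View pics/scene0.png

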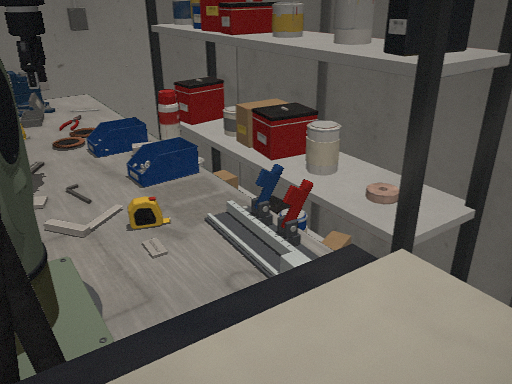

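View pics/top0.png

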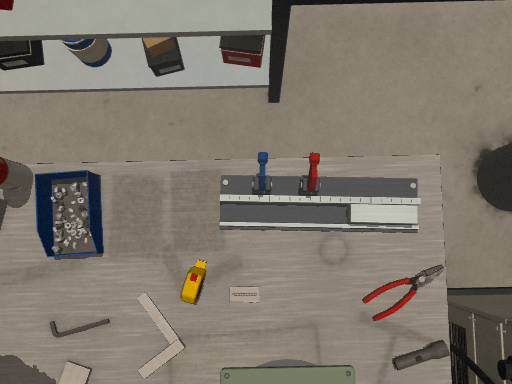

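Top view (up = +x, left = +y): the bar is at columns 350–418, row 213. The red flag is at column 313 and the blue at column 263, beyond red. Next I'll measure them.

```bash
cat > h.py <<'E'
import numpy as np,cv2
from scipy.spatial.transform import Rotation as R
def cam(c):
    f=192/np.tan(np.radians(c['vertical_fov']/2));q=c['orientation']
    return f,R.from_quat([q[1],q[2],q[3],q[0]]).as_matrix(),c['position']
def pts(c,uv,z):  # depth list -> world
    f,M,t=cam(c);uv=np.atleast_2d(uv).astype(float);z=np.asarray(z)
    return t+np.stack([(uv[:,0]-c['cx'])/f*z,(uv[:,1]-c['cy'])/f*z,z],1)@M.T
def plane(c,uv,h):
    f,M,t=cam(c);uv=np.atleast_2d(uv).astype(float)
    r=np.stack([(uv[:,0]-c['cx'])/f,(uv[:,1]-c['cy'])/f,np.ones(len(uv))],1)@M.T
    return t+r*((h-t[2])/r[:,2])[:,None]
E
python3 - <<'E'
from rig import *
from h import *
for n in("top","scene"):
    c=calibration(n);D=np.load(f"pics/{n}0.npz");p,d=D['p'],D['d']
    hsv=cv2.cvtColor(p,cv2.COLOR_RGB2HSV)
    red=((hsv[...,0]<8)|(hsv[...,0]>172))&(hsv[...,1]>140)&(hsv[...,2]>60)
    blue=(hsv[...,0]>100)&(hsv[...,0]<125)&(hsv[...,1]>120)&(hsv[...,2]>50)
    win=np.zeros_like(red)
    if n=="top": win[145:200,245:330]=1
    else: win[155:235,245:320]=1
    for nm,m in(("red",red),("blue",blue)):
        v,u=np.nonzero(m&win&(d>0));P=pts(c,np.c_[u,v],d[v,u])
        print(n,nm,len(u),"u",u.min(),u.max(),"v",v.min(),v.max(),'med',np.median(P,0).round(4),'lo',np.percentile(P,3,0).round(4),'hi',np.percentile(P,97,0).round(4))
    if n=="top":
        # bar: bright region in channel
        g=p.min(2);m=np.zeros(g.shape,np.uint8);m[200:228,335:425]=(g[200:228,335:425]>170)*255
        for k in cv2.findContours(m,0,2)[0]:
            if cv2.contourArea(k)>150:
                r=cv2.minAreaRect(k);print(r);print(plane(c,cv2.boxPoints(r),0.046).round(4))
        for col in(240,300,380):
            print(col,[(v,int(g[v,col])) for v in range(174,236,1)])
            q=range(176,236,4);print(pts(c,[(col,v) for v in q],[d[v,col] for v in q]).round(3).tolist())
E
```

```text
top red 300 u 308 319 v 153 191 med [ 0.5065 -0.0504  0.1155] lo [ 0.4778 -0.0594  0.0513] hi [ 0.5356 -0.0456  0.1263]
top blue 214 u 258 266 v 152 190 med [0.5182 0.042  0.1192] lo [0.4821 0.0342 0.0563] hi [0.5401 0.0484 0.1273]
((383.4937438964844, 213.24342346191406), (65.44003295898438, 17.635231018066406), 1.4688007831573486)
[[ 0.4147 -0.1276  0.046 ]
 [ 0.4489 -0.1298  0.046 ]
 [ 0.4428 -0.2563  0.046 ]
 [ 0.4087 -0.2537  0.046 ]]
240 [(174, 123), (175, 87), (176, 85), (177, 81), (178, 82), (179, 83), (180, 86), (181, 83), (182, 85), (183, 83), (184, 82), (185, 84), (186, 84), (187, 82), (188, 81), (189, 84), (190, 86), (191, 84), (192, 87), (193, 83), (194, 86), (195, 189), (196, 182), (197, 182), (198, 183), (199, 181), (200, 189), (201, 81), (202, 56), (203, 51), (204, 50), (205, 84), (206, 80), (207, 81), (208, 82), (209, 83), (210, 83), (211, 83), (212, 83), (213, 82), (214, 83), (215, 80), (216, 85), (217, 83), (218, 84), (219, 80), (220, 79), (221, 84), (222, 194), (223, 181), (224, 179), (225, 193), (226, 52), (227, 85), (228, 88), (229, 68), (230, 122), (231, 125), 
[... 2072 characters left out ...]
, (227, 177), (228, 90), (229, 81), (230, 80), (231, 76), (232, 128), (233, 129), (234, 131), (235, 127)]
[[0.507, -0.199, 0.001], [0.499, -0.198, 0.004], [0.49, -0.198, 0.003], [0.482, -0.197, 0.007], [0.474, -0.197, 0.005], [0.466, -0.197, 0.005], [0.456, -0.19, 0.032], [0.447, -0.186, 0.044], [0.439, -0.185, 0.046], [0.431, -0.186, 0.045], [0.424, -0.185, 0.045], [0.416, -0.184, 0.047], [0.409, -0.194, 0.005], [0.401, -0.192, 0.013], [0.393, -0.194, 0.002]]
scene red 750 u 265 312 v 155 227 med [ 0.5039 -0.0555  0.0956] lo [ 0.478  -0.0606 -0.1316] hi [0.9989 0.637  0.1245]
scene blue 607 u 255 305 v 164 229 med [0.5077 0.0385 0.097 ] lo [ 0.4835  0.0332 -0.391 ] hi [1.0277 0.5321 0.1243]
```

Run:
```python
import cv2
a=cv2.imread("pics/top0.png")[140:240,210:430];cv2.imwrite("pics/topz.png",cv2.resize(a,None,fx=3.6,fy=3.6,interpolation=cv2.INTER_CUBIC))
a=cv2.imread("pics/scene0.png")[150:290,190:360];cv2.imwrite("pics/scz.png",cv2.resize(a,None,fx=4,fy=4,interpolation=cv2.INTER_CUBIC))
```

```text
(no output)
```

View pics/topz.png

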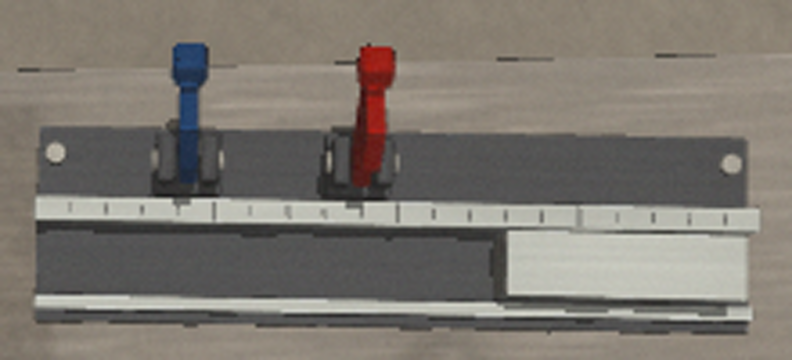

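View pics/scz.png

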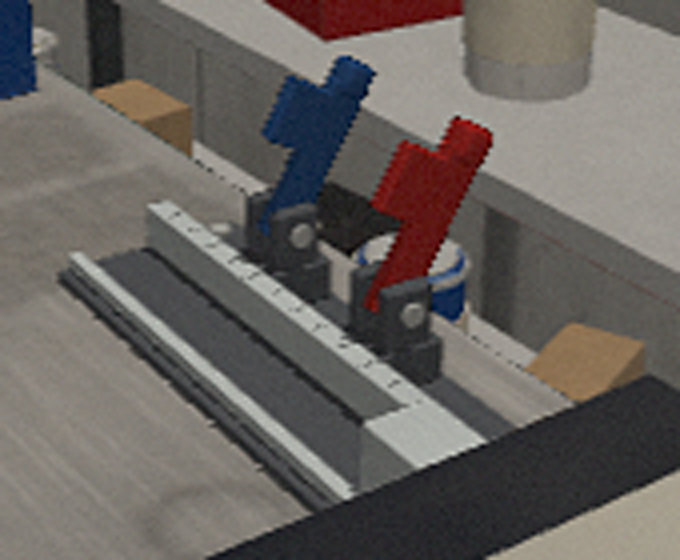

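Run:
```python
from rig import *
from h import *
s=state();q=s['eef_rot'];print(R.from_quat([q[1],q[2],q[3],q[0]]).as_matrix().round(3))
c=calibration("top");D=np.load("pics/top0.npz");p,d=D['p'],D['d'];g=p.min(2)
# channel edges
def edge(cols,v0,v1,sg):
    o=[]
    for u in cols:
        w=g[v0:v1,u].astype(float);k=np.diff(w)*sg;i=k.argmax();o.append((u,v0+i+.5))
    return np.array(o)
cols=np.r_[225:250,272:302,322:345]
F=edge(cols,198,205,-1);G=edge(cols,216,227,1)
for nm,E,h in(("fence",F,.030),("guide",G,.014)):
    P=plane(c,E,h);k=np.polyfit(P[:,1],P[:,0],1);print(nm,k,np.std(P[:,0]-np.polyval(k,P[:,1])))
# obstacles by depth
for n in("top","scene"):
    c=calibration(n);D=np.load(f"pics/{n}0.npz");d=D['d'];v,u=np.nonzero(d>0);P=pts(c,np.c_[u,v],d[v,u])
    for a in np.arange(.54,.9,.04):
        r=[]
        for b in(-.3,-.2,-.1,0,.1,.2,.3,.4):
            m=(P[:,0]>a)&(P[:,0]<a+.04)&(P[:,1]>b)&(P[:,1]<b+.1)
            r.append((round(float(P[m,2].max()),2)) if m.sum()>3 else None)
        print(n,round(a,2),r)
# flag y plane: fit top-mask pixels high
```

```text
[[-0.     0.347  0.938]
 [-0.001  0.938 -0.347]
 [-1.    -0.001  0.   ]]
fence [0.04230988 0.45714892] 0.00031106423163359344
guide [0.0418458  0.41616436] 0.00031392576319037445
top 0.54 [0.0, 0.01, 0.0, 0.12, 0.0, 0.0, 0.0, 0.0]
top 0.58 [None, None, None, None, None, None, None, None]
top 0.62 [None, None, None, None, None, None, None, None]
top 0.66 [-0.75, -0.75, -0.75, -0.75, -0.75, -0.75, -0.75, -0.75]
top 0.7 [-0.75, -0.75, -0.75, -0.75, -0.74, -0.75, -0.75, -0.75]
top 0.74 [-0.75, -0.75, -0.75, -0.75, -0.75, -0.75, -0.75, -0.75]
top 0.78 [-0.75, -0.75, -0.75, -0.75, -0.75, -0.75, -0.75, -0.75]
top 0.82 [-0.75, -0.75, -0.75, -0.75, -0.75, -0.75, -0.75, -0.75]
top 0.86 [-0.75, -0.75, 0.01, 0.01, -0.14, -0.14, -0.14, -0.14]
scene 0.54 [None, 0.0, 0.0, 0.12, 0.0, 0.0, 0.0, 0.0]
scene 0.58 [None, None, None, None, None, None, None, None]
scene 0.62 [None, None, None, None, None, None, None, None]
scene 0.66 [None, None, None, None, None, None, None, None]
scene 0.7 [None, None, None, None, None, None, None, None]
scene 0.74 [None, None, None, None, None, None, None, None]
scene 0.78 [None, None, None, None, None, None, None, None]
scene 0.82 [None, None, None, None, None, None, None, None]
scene 0.86 [None, None, 0.42, 0.42, 0.29, 0.29, 0.29, 0.29]
```

>>> {"op": "arm_command", "data": {"rows": [[[-6, 0, 0, 0, 0, 0, 0], [-6, 0, 0, 0, 0, 0, 0], [-6, 0, 0, 0, 0, 0, 0], [0, 0, 0, 0, -0.028, 0.019, 0], [0, 0, 0, 0, -0.028, 0.019, 0], [0, 0, 0, 0, -0.028, 0.019, 0], [0, 0, 0, 0, -0.028, 0.019, 0], [0, 0, 0, 0, -0.028, 0.019, 0]]]}}

```text
time: 0.77
position: [0.2894, 0.3939, 0.2311]
eef_rot: [0.707, 0.014, 0.707, -0.014]
wrist_force: [2.2, 0.2, 0.5]
gripper_width: -0.0002
```

>>> {"op": "arm_command", "data": {"rows": [[[0, 0, 0, 0, -0.028, 0.019, 0], [0, 0, 0, 0, -0.028, 0.019, 0], [0, 0, 0, 0, -0.028, 0.019, 0], [0, 0, 0, 0, -0.028, 0.019, 0], [0, 0, 0, 0, -0.028, 0.019, 0], [0, 0, 0, 0, -0.028, 0.019, 0], [0, 0, 0, 0, -0.028, 0.019, 0], [0, 0, 0, 0, -0.028, 0.019, 0]]]}}

```text
time: 1.43
position: [0.4323, 0.1638, 0.2312]
eef_rot: [0.707, 0.014, 0.707, -0.014]
wrist_force: [1.2, 0.4, 0.5]
gripper_width: -0.0002
```

```bash
cat > w.py <<'E'
from rig import *
from h import *
s=state();q=s['eef_rot'];M=R.from_quat([q[1],q[2],q[3],q[0]]).as_matrix()
print(s['time'],s['position'].round(4),'F',s['wrist_force'].round(1),'w',s['gripper_width'].round(3));print(M.round(3))
O=np.array([.4347,-.0474,.006]);n=np.array([.9991,-.042,0]);e=np.array([.042,.9991,0])
r=s['position']-O;print("stop frame",(r@n).round(4),(r@e).round(4),r[2].round(4))
E
python3 w.py
```

```text
Traceback (most recent call last):
  File "w.py", line 4, in <module>
    print(s['time'],s['position'].round(4),'F',s['wrist_force'].round(1),'w',s['gripper_width'].round(3));print(M.round(3))
                                                                             ^^^^^^^^^^^^^^^^^^^^^^^^
AttributeError: 'float' object has no attribute 'round'
```

>>> {"op": "arm_command", "data": {"rows": [[[0, 0, 0, 0, -0.027, 0.019, 0], [0, 0, 0, 0, -0.027, 0.019, 0], [0, 0, 0, 0, -0.027, 0.019, 0], [0, 0, 0, 0, -0.027, 0.019, 0], [0, 0, 0, 0, -0.027, 0.019, 0], [0, 0, 0, 0, -0.027, 0.019, 0], [0, 0, 0, 0, -0.027, 0.019, 0], [0, 0, 0, 0, 0, 0, 0]]]}}

```text
time: 2.1
position: [0.5587, -0.0349, 0.2305]
eef_rot: [0.707, 0.016, 0.707, -0.018]
wrist_force: [-0.3, -1.4, -0.6]
gripper_width: 0.0001
```

```bash
sed -i "s/s\['gripper_width'\].round(3)/s['gripper_width']/" w.py
python3 w.py
```

```text
2.1 [ 0.5587 -0.0349  0.2305] F [-0.3 -1.4 -0.6] w 0.00010318377568733541
[[-0.     0.047  0.999]
 [-0.003  0.999 -0.047]
 [-1.    -0.003  0.   ]]
stop frame 0.1234 0.0177 0.2245
```

>>> {"op": "arm_command", "data": {"rows": [[[0, 0, 0, 0, -0.009, 0.007, 0], [0, 0, 0, 0, -0.009, 0.007, 0], [0, 0, 0, 0, 0, 0, 0], [0, 0, 0, 0.02, 0, 0, 0], [0, 0, 0, 0.02, 0, 0, 0], [0, 0, 0, 0.02, 0, 0, 0], [0, 0, 0, 0, 0, 0, 0], [0, 0, 0, 0, 0, 0, 0]]]}}

```text
time: 2.77
position: [0.5698, -0.0468, 0.1713]
eef_rot: [0.706, 0.014, 0.707, -0.014]
wrist_force: [-0.5, 0.1, 0.4]
gripper_width: 0.0001
```

```bash
python3 w.py
python3 - <<'E'
from rig import *
import cv2
for n in("scene","top"):
    p,d=get_image(n);cv2.imwrite(f"pics/{n}1.png",p[:,:,::-1])
a=cv2.imread("pics/scene1.png")[60:260,170:400];b=cv2.imread("pics/top1.png")[90:290,200:430]
import numpy as np
cv2.imwrite("pics/c1.png",cv2.resize(np.hstack([a,b]),None,fx=1.7,fy=1.7,interpolation=cv2.INTER_CUBIC))
E
```

```text
2.7667 [ 0.5698 -0.0468  0.1713] F [-0.5  0.1  0.4] w 0.00012390057424281148
[[-0.001  0.04   0.999]
 [ 0.     0.999 -0.04 ]
 [-1.     0.    -0.001]]
stop frame 0.1349 0.0062 0.1653
```

View pics/c1.png

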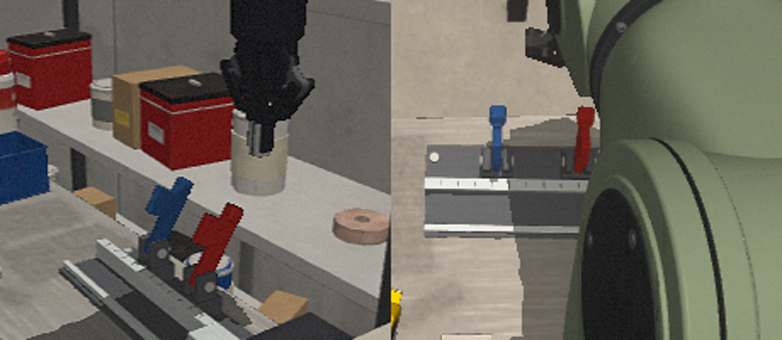

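The closed fingers hang above and behind the red flag (crop pixel 260,150), and both flags still stand. I'll descend and then pull towards the robot.

>>> {"op": "arm_command", "data": {"rows": [[[0, 0, 0, 0, -0.008, 0.001, 0], [0, 0, 0, 0.02, 0, 0, 0], [0, 0, 0, 0.02, 0, 0, 0], [0, 0, 0, 0.02, 0, 0, 0], [0, 0, 0, 0.02, 0, 0, 0], [0, 0, 0, 0, 0, 0, 0], [0, 0, 0, 0, 0, 0, 0]]]}}

```text
time: 3.45
position: [0.571, -0.0559, 0.0919]
eef_rot: [0.707, 0.014, 0.707, -0.015]
wrist_force: [0.2, 0.0, 1.0]
gripper_width: 0.0001
```

>>> {"op": "arm_command", "data": {"rows": [[[0, 0, 0, 0, 0, -0.015, 0], [0, 0, 0, 0, 0, -0.015, 0], [0, 0, 0, 0, 0, -0.015, 0], [0, 0, 0, 0, 0, -0.015, 0], [0, 0, 0, 0, 0, 0, 0]]]}}

```text
time: 3.87
position: [0.5111, -0.0534, 0.0942]
eef_rot: [0.709, 0.014, 0.705, -0.015]
wrist_force: [-0.7, -0.6, 1.1]
gripper_width: -0.0
```

```bash
python3 w.py
python3 - <<'E'
from rig import *
import cv2
p,d=get_image("scene");cv2.imwrite("pics/s2.png",cv2.resize(p[100:290,180:400,::-1],None,fx=3,fy=3,interpolation=cv2.INTER_CUBIC))
E
```

```text
3.8667 [ 0.5111 -0.0534  0.0942] F [-0.7 -0.6  1.1] w -1.588899506924225e-05
[[ 0.004  0.041  0.999]
 [-0.001  0.999 -0.041]
 [-1.    -0.001  0.004]]
stop frame 0.0765 -0.0027 0.0882
```

View pics/s2.png

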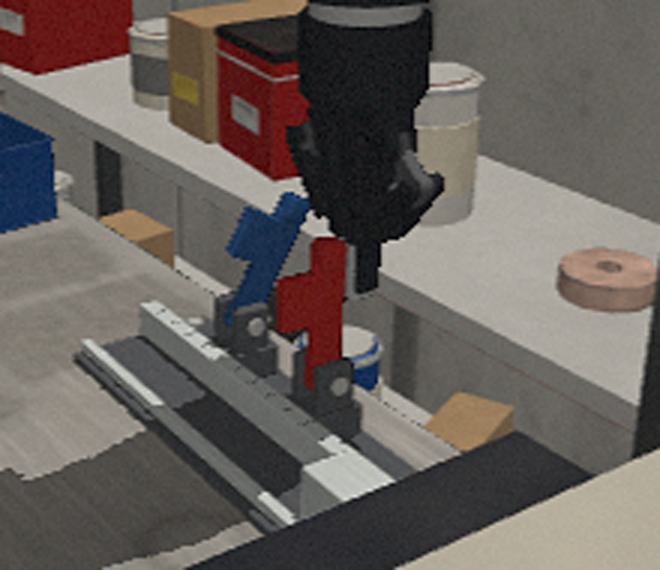

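The finger has brought the red flag upright (crop pixel 320,300), and the blue flag is untouched. I'll continue past the tipping point.

>>> {"op": "arm_command", "data": {"rows": [[[0, 0, 0, 0, 0, -0.015, 0], [0, 0, 0, 0, 0, -0.015, 0], [0, 0, 0, 0, 0, -0.015, 0], [0, 0, 0, 0, 0, 0, 0], [0, 0, 0, 0, 0, 0, 0], [0, 0, 0, 0, 0, 0, 0], [0, 0, 0, 0, 0, 0, 0], [0, 0, 0, 0, 0, 0, 0]]]}}

```text
time: 4.58
position: [0.4665, -0.0512, 0.0914]
eef_rot: [0.707, 0.014, 0.707, -0.014]
wrist_force: [-0.6, 0.3, -0.0]
gripper_width: -0.0002
```

>>> {"op": "arm_command", "data": {"rows": [[[0, 0, 0, -0.02, 0, 0, 0], [0, 0, 0, -0.02, 0, 0, 0], [0, 0, 0, -0.02, 0, 0, 0], [0, 0, 0, -0.02, 0, 0, 0], [0, 0, 0, 0, 0, 0, 0], [0, 0, 0, 0, 0, 0, 0], [0, 0, 0, 0, 0, 0, 0], [0, 0, 0, 0, 0, 0, 0]]]}}

```text
time: 5.25
position: [0.4658, -0.0511, 0.1706]
eef_rot: [0.707, 0.014, 0.707, -0.014]
wrist_force: [-0.3, 0.7, 0.2]
gripper_width: 0.0003
```

```bash
python3 w.py
python3 - <<'E'
from rig import *
import cv2
p,d=get_image("scene");cv2.imwrite("pics/s3.png",cv2.resize(p[100:290,180:400,::-1],None,fx=3,fy=3,interpolation=cv2.INTER_CUBIC))
E
```

```text
5.25 [ 0.4658 -0.0511  0.1706] F [-0.3  0.7  0.2] w 0.00026236114475615885
[[-0.001  0.041  0.999]
 [-0.     0.999 -0.041]
 [-1.    -0.    -0.001]]
stop frame 0.0312 -0.0024 0.1646
```

View pics/s3.png

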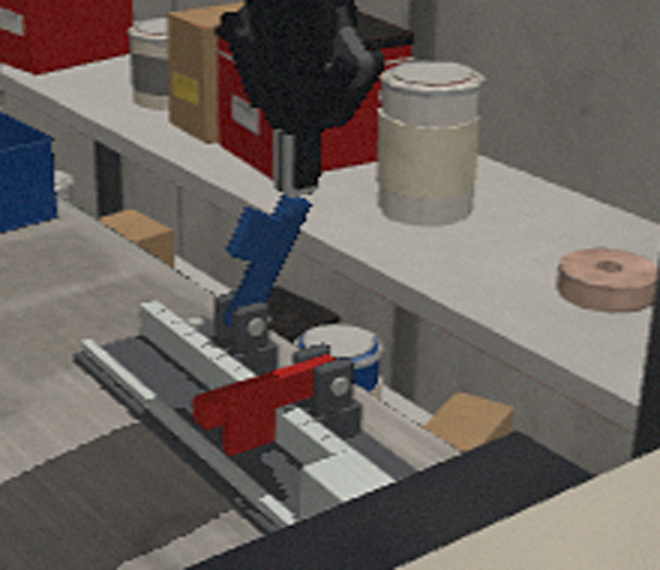

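The red flag lies level across the channel (crop pixel 265,395) and blue still stands. The bar end hasn't moved. Next I go behind the bar.

>>> {"op": "arm_command", "data": {"rows": [[[0, 0, 0, 0, -0.031, -0.004, 0], [0, 0, 0, 0, -0.031, -0.004, 0], [0, 0, 0, 0, -0.031, -0.004, 0], [0, 0, 0, 0, -0.031, -0.004, 0], [0, 0, 0, 0, -0.031, -0.004, 0], [0, 0, 0, 0, -0.031, -0.004, 0], [0, 0, 0, 0, -0.031, -0.004, 0], [0, 0, 0, 0, -0.031, -0.004, 0]]]}}

```text
time: 5.97
position: [0.4232, -0.2991, 0.1707]
eef_rot: [0.707, 0.015, 0.707, -0.014]
wrist_force: [0.5, 0.2, -0.5]
gripper_width: -0.0001
```

>>> {"op": "arm_command", "data": {"rows": [[[0, 0, 0, 0, 0, 0, 0], [0, 0, 0, 0.02, 0, 0, 0], [0, 0, 0, 0.02, 0, 0, 0], [0, 0, 0, 0.02, 0, 0, 0], [0, 0, 0, 0, 0, 0, 0], [0, 0, 0, 0, 0, 0, 0]]]}}

```text
time: 6.47
position: [0.4237, -0.2973, 0.1109]
eef_rot: [0.706, 0.015, 0.708, -0.014]
wrist_force: [-0.1, -0.2, 0.0]
gripper_width: -0.0002
```

```bash
python3 w.py
python3 - <<'E'
from rig import *
import cv2
import numpy as np
o=[]
for n in("scene","top"):
    p,d=get_image(n);o.append(p[...,::-1])
cv2.imwrite("pics/s4.png",cv2.resize(np.hstack([o[0][120:320,180:410],o[1][100:300,230:460]]),None,fx=1.7,fy=1.7,interpolation=cv2.INTER_CUBIC))
E
```

```text
6.4667 [ 0.4237 -0.2973  0.1109] F [-0.1 -0.2  0. ] w -0.0002117556410368542
[[-0.002  0.04   0.999]
 [ 0.001  0.999 -0.04 ]
 [-1.     0.001 -0.002]]
stop frame -0.0005 -0.2501 0.1049
```

View pics/s4.png

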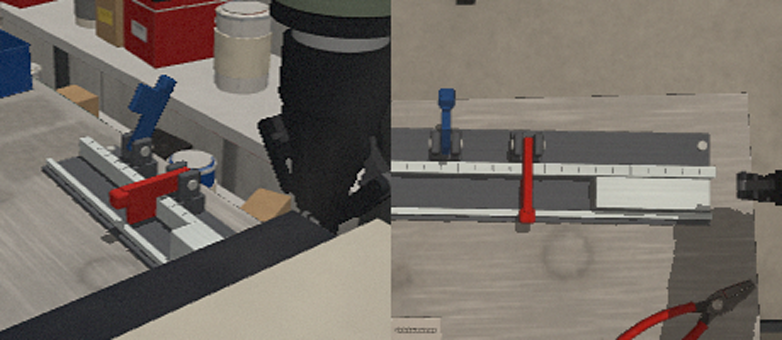

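Run:
```python
from rig import *
from h import *
c=calibration("scene");d=np.load("pics/scene0.npz")['d'];q=[(330,270),(380,260),(300,290),(350,280),(250,310),(400,270)]
print(pts(c,q,[d[v,u] for u,v in q]).round(3))
```

```text
[[ 0.157 -0.5    0.331]
 [ 0.172 -0.514  0.338]
 [ 0.136 -0.504  0.331]
 [ 0.15  -0.518  0.339]
 [ 0.112 -0.502  0.331]
 [ 0.172 -0.525  0.339]]
```

The top view shows the finger behind the bar's -y end in line with the channel. The red flag crosses the channel and blue is up. I'll descend and start the push.

>>> {"op": "arm_command", "data": {"rows": [[[0, 0, 0, 0.02, 0, 0, 0], [0, 0, 0, 0.02, 0, 0, 0], [0, 0, 0, 0.02, 0, 0, 0], [0, 0, 0, 0.018, 0, 0, 0], [0, 0, 0, 0, 0, 0, 0], [0, 0, 0, 0, 0, 0, 0]]]}}

```text
time: 7.07
position: [0.4241, -0.2977, 0.034]
eef_rot: [0.707, 0.014, 0.707, -0.014]
wrist_force: [0.3, -0.9, -0.3]
gripper_width: -0.0
```

>>> {"op": "arm_command", "data": {"rows": [[[0, 0, 0, 0, 0.007, 0, 0], [0, 0, 0, 0, 0.007, 0, 0], [0, 0, 0, 0, 0.007, 0, 0], [0, 0, 0, 0, 0.007, 0, 0], [0, 0, 0, 0, 0.006, 0, 0], [0, 0, 0, 0, 0.006, 0, 0], [0, 0, 0, 0, 0.005, 0, 0], [0, 0, 0, 0, 0.005, 0, 0]]]}}

```text
time: 7.73
position: [0.4263, -0.248, 0.034]
eef_rot: [0.707, 0.014, 0.707, -0.015]
wrist_force: [0.3, -9.2, 6.2]
gripper_width: -0.0003
```

>>> {"op": "arm_command", "data": {"rows": [[[0, 0, 0, 0, 0.004, 0, 0], [0, 0, 0, 0, 0.004, 0, 0], [0, 0, 0, 0, 0.004, 0, 0], [0, 0, 0, 0, 0.004, 0, 0], [0, 0, 0, 0, 0.004, 0, 0], [0, 0, 0, 0, 0, 0, 0]]]}}

```text
time: 8.23
position: [0.4271, -0.2274, 0.0339]
eef_rot: [0.707, 0.014, 0.707, -0.015]
wrist_force: [-0.4, -4.3, 3.8]
gripper_width: -0.0003
```

```bash
python3 w.py
cat > look.py <<'E'
import sys
from rig import *
import cv2
import numpy as np
from h import *
o=[]
for n in("scene","top"):
    p,d=get_image(n);o.append(p[...,::-1]);np.savez(f"pics/{n}L.npz",p=p,d=d)
k=sys.argv[1]
cv2.imwrite(f"pics/s{k}.png",cv2.resize(np.hstack([o[0][140:320,190:360],o[1][140:320,240:430]]),None,fx=2.2,fy=2.2,interpolation=cv2.INTER_CUBIC))
c=calibration("top");p=np.load("pics/topL.npz")['p'];g=p.min(2)
m=np.zeros(g.shape,np.uint8);m[205:222,300:425]=(g[205:222,300:425]>150)*255
O=np.array([.4347,-.0474,.006]);e=np.array([.042,.9991,0]);nn=np.array([.9991,-.042,0])
for q in cv2.findContours(m,0,2)[0]:
    if cv2.contourArea(q)>150:
        P=plane(c,q[:,0],.046)-O;print("bar e",np.percentile(P@e,[1,99]).round(4),"n",np.percentile(P@nn,[1,99]).round(4))
hsv=cv2.cvtColor(p,cv2.COLOR_RGB2HSV);r=((hsv[...,0]<8)|(hsv[...,0]>172))&(hsv[...,1]>140);w=np.zeros_like(r);w[195:232,290:340]=1
v,u=np.nonzero(r&w);P=plane(c,np.c_[u,v],.057)-O
print("red e",np.percentile(P@e,[2,50,98]).round(4),'n',np.percentile(P@nn,[2,98]).round(4))
E
python3 look.py 5
```

```text
8.2333 [ 0.4271 -0.2274  0.0339] F [-0.4 -4.3  3.8] w -0.0002957218803907716
[[ 0.001  0.04   0.999]
 [-0.001  0.999 -0.04 ]
 [-1.    -0.001  0.001]]
stop frame -0.0 -0.1802 0.0279
bar e [-0.134  -0.0371] n [-0.0169  0.0157]
red e [-0.0092 -0.0011  0.0061] n [-0.0354  0.0306]
```

View pics/s5.png

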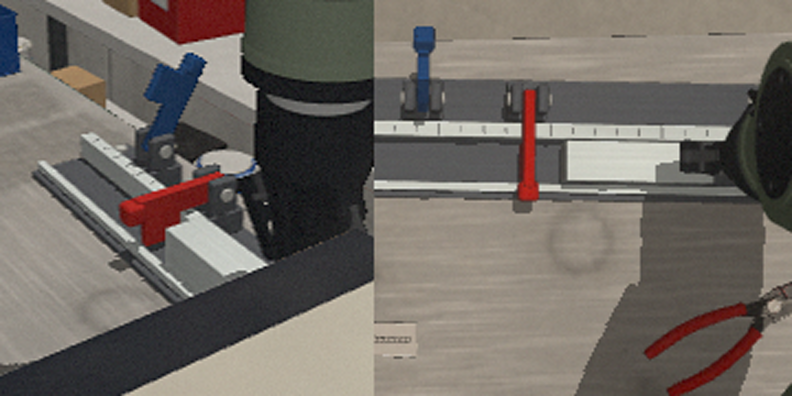

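The finger is pushing the bar. Its front is at about -37 mm in the stop frame, and the flag face is at about -6 mm. I'll keep going slowly.

>>> {"op": "arm_command", "data": {"rows": [[[0, 0, 0, 0, 0.004, 0, 0], [0, 0, 0, 0, 0.004, 0, 0], [0, 0, 0, 0, 0.004, 0, 0], [0, 0, 0, 0, 0.004, 0, 0], [0, 0, 0, 0, 0.004, 0, 0], [0, 0, 0, 0, 0.003, 0, 0], [0, 0, 0, 0, 0.002, 0, 0], [0, 0, 0, 0, 0, 0, 0]]]}}

```text
time: 9.0
position: [0.4279, -0.2027, 0.0336]
eef_rot: [0.707, 0.014, 0.707, -0.015]
wrist_force: [-0.4, -4.4, 3.1]
gripper_width: 0.0001
```

```bash
python3 w.py;python3 look.py 6
```

```text
9.0 [ 0.4279 -0.2027  0.0336] F [-0.4 -4.4  3.1] w 0.00010213832854098113
[[ 0.     0.041  0.999]
 [-0.001  0.999 -0.041]
 [-1.    -0.001  0.   ]]
stop frame -0.0003 -0.1554 0.0276
bar e [-0.1069 -0.0119] n [-0.0174  0.0152]
red e [-0.0092 -0.0011  0.0061] n [-0.0354  0.0306]
```

View pics/s6.png

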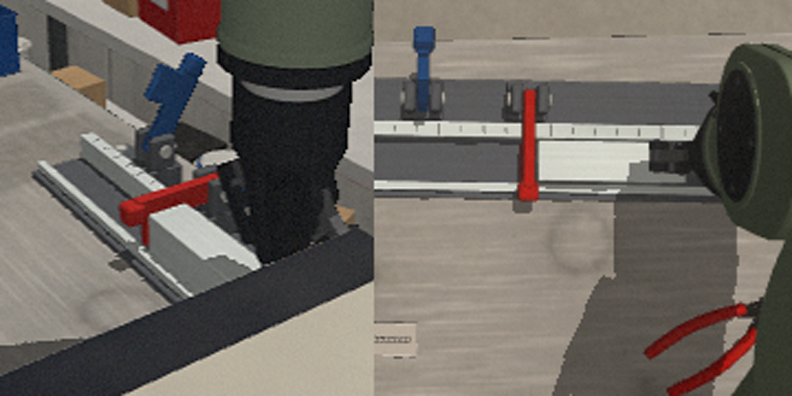

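The gap is now about 6 mm. I'll close it in 1 mm steps and watch the force.

>>> {"op": "arm_command", "data": {"rows": [[[0, 0, 0, 0, 0.001, 0, 0], [0, 0, 0, 0, 0.001, 0, 0], [0, 0, 0, 0, 0.001, 0, 0], [0, 0, 0, 0, 0.001, 0, 0], [0, 0, 0, 0, 0, 0, 0]]]}}

```text
time: 9.52
position: [0.428, -0.199, 0.0335]
eef_rot: [0.707, 0.014, 0.707, -0.015]
wrist_force: [-0.6, -5.0, 4.1]
gripper_width: -0.0
```

>>> {"op": "arm_command", "data": {"rows": [[[0, 0, 0, 0, 0.001, 0, 0], [0, 0, 0, 0, 0, 0, 0]]]}}

```text
time: 9.68
position: [0.4279, -0.1986, 0.0335]
eef_rot: [0.707, 0.014, 0.707, -0.015]
wrist_force: [0.3, -9.7, 2.9]
gripper_width: 0.0
```

```bash
python3 w.py;python3 look.py 7
```

```text
9.6833 [ 0.4279 -0.1986  0.0335] F [ 0.3 -9.7  2.9] w 4.1716103768614203e-05
[[ 0.     0.042  0.999]
 [-0.002  0.999 -0.042]
 [-1.    -0.002  0.   ]]
stop frame -0.0004 -0.1514 0.0275
bar e [-0.103  -0.0082] n [-0.0174  0.0151]
red e [-0.0092 -0.0011  0.0061] n [-0.0354  0.0306]
```

>>> {"op": "arm_command", "data": {"rows": [[[0, 0, 0, 0, 0.001, 0, 0], [0, 0, 0, 0, 0, 0, 0], [0, 0, 0, 0, 0, 0, 0]]]}}

```text
time: 10.03
position: [0.428, -0.1983, 0.0336]
eef_rot: [0.707, 0.014, 0.707, -0.016]
wrist_force: [-0.4, -15.4, 2.9]
gripper_width: -0.0003
```

The force rises while the position stays put, so the bar is against the flag. I'll back off and lift clear.

>>> {"op": "arm_command", "data": {"rows": [[[0, 0, 0, 0, -0.005, 0, 0], [0, 0, 0, 0, -0.01, 0, 0], [0, 0, 0, 0, -0.015, 0, 0], [0, 0, 0, 0, -0.015, 0, 0], [0, 0, 0, 0, 0, 0, 0], [0, 0, 0, -0.03, 0, 0, 0], [0, 0, 0, -0.03, 0, 0, 0], [0, 0, 0, -0.03, 0, 0, 0]]]}}

```text
time: 10.7
position: [0.4257, -0.2413, 0.1243]
eef_rot: [0.707, 0.015, 0.707, -0.014]
wrist_force: [0.3, -0.4, 0.4]
gripper_width: 0.0001
```

>>> {"op": "arm_command", "data": {"rows": [[[0, 0, 0, -0.03, 0, 0, 0], [0, 0, 0, 0, -0.02, 0, 0], [0, 0, 0, 0, -0.02, 0, 0], [0, 0, 0, 0, 0, 0, 0], [0, 0, 0, 0, 0, 0, 0]]]}}

```text
time: 11.12
position: [0.4241, -0.282, 0.1531]
eef_rot: [0.707, 0.015, 0.707, -0.015]
wrist_force: [0.0, 0.8, 0.8]
gripper_width: -0.0001
```

```bash
python3 w.py;python3 look.py 8
```

```text
11.1167 [ 0.4241 -0.282   0.1531] F [0.  0.8 0.8] w -0.00011624528205449575
[[-0.     0.042  0.999]
 [ 0.     0.999 -0.042]
 [-1.     0.    -0.   ]]
stop frame -0.0007 -0.2349 0.1471
bar e [-0.134 -0.01 ] n [-0.0175  0.0159]
red e [-0.0092 -0.0011  0.0061] n [-0.0354  0.0305]
```

View pics/s8.png

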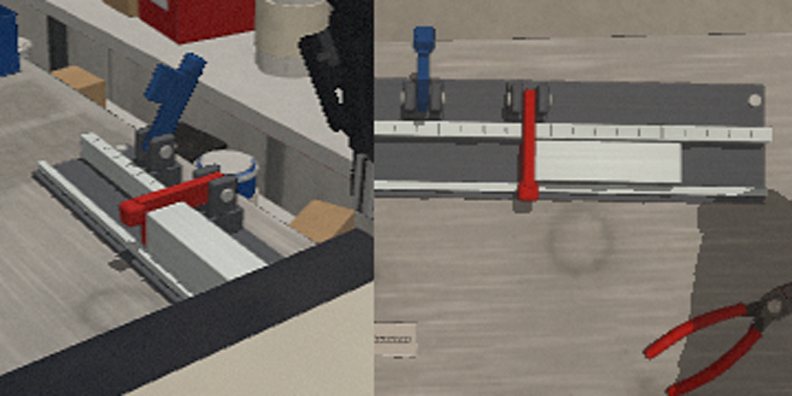

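The bar sits straight in the channel with its end at the red flag (top crop 537,160). Blue is up and the robot is clear.

```bash
python3 -c "
from rig import *
print(finish_job())"
```

```text
the job is handed in; nothing more can be done
None
```

The red flag is down across the channel, the aluminium bar is pushed up against it, and the blue flag is still standing. I handed the job in at about 11 s of the 45 s allowed; `finish_job` gave no verdict.

- **Flip:** I pulled the red flag forward with the shut fingers from behind it, and it dropped level across the channel.
- **Push:** I pushed the bar from its -y end. On contact the wrist force rose from about 4 N to 15 N while the tool stopped moving, so the bar is against the flag. I then backed off and lifted the gripper clear.
- **Last pictures:** the bar's rear end is about 134 mm on the -y side of the red stop, which puts its centre at about -70 mm. It is within about 1 mm of the channel's centre line and lies straight.
- **Robot clear:** the wrist force read near zero, so the robot was touching nothing.
- **One small disagreement:** the last top view put the bar's visible front edge at -10 mm, against about -6 mm for the flag's near face. The flag's arm partly hides that edge from above, and the contact force says the gap is closed.

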